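# Torque the vise-foot bolt with the break-over wrench

## Robot

A 7-joint arm with a two-finger parallel gripper is mounted at the origin on the work surface; the furniture and walls round the work are solid. World frame = base frame: x ahead of the robot, y to its left, z up, the work surface at z = 0. Lengths are in m, angles in rad, forces in N, time in s.
With the tool pointing down it reaches from about 0.4 to 0.875 m from the base axis. Payload 19.3 kg.
Tool frame: the origin (TCP) lies midway between the tips of the shut fingers; the grasp point (between the pads) lies 19 mm behind it (bot.pinch_z is the distance from the TCP to the grasp point, in m); z points along the fingers, y is the line along which they close (so a half turn about z gives the same grasp; the last joint's range is limited). The gripper opens to 85 mm and grips with 20 to 120 N. Pads are 22 mm wide; open, the fingers measure 114 mm over their backs; the gripper's body (76 mm by 85 mm) begins 54 mm behind the grasp point. The pads swing forward as they close: fully open they stand 13 mm farther back than shut.
Start: joints at [1.261, 0.521, -0.036, 1.599, 0.021, 1.021, -0.113], TCP at [0.148, -0.607, 0.231] pointing down, gripper open.
Joint ranges: [-2.91, 2.91], [-0.3, 2.13], [-1.5, 1.42], [0.17, 2.43], [-1.26, 4.41], [0.16, 1.93], [-2.52, 2.52]. Speed limits (rad/s): [1.89, 1.89, 2.39, 2.39, 3.01, 3.01, 3.01].

## Interface

Orientations are given as [roll, pitch, yaw] about the fixed x, y, z axes, in that order (R = Rz(yaw) Ry(pitch) Rx(roll)).
In Python, from workcell import observe, viewer, bot gives the robot as it stands. The module is installed in compiled form; this text tells all that it offers.
- The arm moves only by the tool play_rows, never from a script. Its argument "motion" is a list of rows, each a list of 7 numbers: the shift along the tool's x, y, z in cm, then the turn, a rotation vector about the tool's x, y, z in rad, then the opening, from -1 (shut) to 1 (fully open), so that 0 is half open. A call has exactly 5 rows; each row is the pose to reach, as a shift and turn from the pose commanded when the call began, along the tool's axes at that moment; what a row does not reach only later rows make up. A row lasts 1/10 s, in which the tool goes at most 50 mm and 8.59 degrees, less where a joint would pass 70% of its speed; a pose out of reach is approached as far as the arm can. A call with a gripper value outside its range is refused whole. The fingers move at their own pace and stop on an object; "squeeze" is the grip in N (left out, the last holds). Time passes only in rows, so rows that repeat a pose let the fingers close, or fill a call up. It gives the time, the measured TCP pose, the force, the opening and the grip force at its end, in the units of the state.
- observe(): the state, without advancing time (a new reading comes with each control period).
- viewer.grab_frame(name): name is "scene" or "top" or "wrist"; returns (picture, depth): 400x640x3 uint8, red, green, blue; 400x640 float32, m along the optical axis (not along the pixel's ray), 0 where there is no reading.
- viewer.camera_info(name): a dict with "fx", "fy", "cx", "cy" (pixels), "R" (3x3) and "t" (3): a world point X has camera coordinates R X + t. Camera axes: x right, y down, z forward; pixel columns grow to the right and rows downward; lengths in m; the calibration is good to about 2 mm. A picture is of the moment at which its call begins: read the wrist's pose just before it. camera_info takes no time and is no camera call; for the wrist camera it gives the pose at the moment of the call.
- bot.job_done(): hands the job in; it is judged then, once.
The state is a dict: "clock": time; "qpos": joint angles; "qd": joint speeds; "joint_efforts": joint torques, N m; "position": TCP position; "tool_rot": TCP orientation; "force": force on the tool from outside, world axes, zero at the start; "moment": the same for the moment, N m; "grip_width": finger opening in m; "finger_force": force on a finger pad.
Only numpy, scipy, OpenCV 4.12 (cv2) and the standard library are available. Lean on these libraries where they do the work, as an engineer would, in place of code of your own. Each camera call takes 0.05 s, during which the arm holds its last target. There are 200 camera calls.

## Task

Take the break-over torque wrench from its wooden rest, seat its socket fully on the hex bolt of the vise foot and tighten the bolt (clockwise seen from above) until the wrench trips over to its stop; do not force it further after that, or the bolt is over-tightened. Then lift the wrench off and lay it back in its rest the way it lay, leaving the other things on the bench alone.

Things in the scene. Friction and masses are not known exactly. Their poses are not given: they have to be found in the camera images.
- wrench: Break-over torque wrench (0.5 kg handle part, mass varies by a quarter). Origin at the centre of the socket's mouth (underside), z up; handle along -x: flat-sided steel shank 18 wide, 22 high, axis 40 above the origin, up to 180 from the socket axis, then a black rubber grip, diameter 30, to 263. Round dark head above the socket, diameter 48, top 55 above the origin. In hand it weighs about 0.7 kg.
- socket: The wrench's steel hex socket, 60 across, 30 high, hinged to the handle on its own axis. Origin as the wrench's; cavity 38 across flats, 23 deep, flats facing its x and every 60 degrees. Rigid with the handle (x axes along each other) until about 1.0 N m (8 N at 130 mm) clockwise, then it yields with falling force, about none at 0.18 rad, to a hard stop at 0.22; let go before 0.18 it springs back.
- wrench_grip (a point): Point on the shank's axis 130 from the socket axis and 40 above the socket's mouth, near the wrench's centre of mass: the place to grip, fingers across the 18 width. While tripped, the socket stands 0.22 rad counterclockwise (from above) from the handle and stays so by itself.
- bolt: Hex bolt head, 36 across flats for 12 up, then tapering to 29 across at 20, on a round collar of diameter 60. Origin on its axis at the collar's top (about 51 above the bench), where the seated socket's mouth rests; z up, flats facing its x and every 60 degrees (six fits, 0.1 rad play either way). It runs down clockwise an unknown 0.3 to 0.6 rad at 0.3 N m, then is tight and stops.
- stud_mark (a point): Point on the rim of the stud that holds the bolt, hidden under its collar, 20 from the bolt axis. It stays put until the moment on the bolt passes about 1.9 N m clockwise (nearly twice the trip moment), then turns about the axis with the bolt and does not return; 1.2 mm (0.06 rad) of it means an over-tightened bolt.
- foot: Vise foot, fixed to the bench: wooden pad 150x130x30 with a grey steel plate 130x110x14 on it, top 44 above the bench, the bolt at its centre. Origin at the centre of the underside.
- rest: Wooden wrench rest, fixed: board 160x80x12, two saddles 100 apart along its x, each 14 thick, seat 50 above the bench, between two dowel horns (28 clear, tops 68 above the bench). The wrench lies with its x along the rest's x, socket end to +x. Origin at the centre of the underside.
- rest_grip (a point): Point midway between the saddles, 61 above the bench, where the wrench's grip point lies when the wrench is in the rest.
- tape_measure: yellow and black tape measure, standing on the bench, 43x85x65 mm; to be left alone. Origin at its underside.
- wood_block_hard: plain hardwood block, 50x60x45 mm; to be left alone. Origin at its underside.
- pliers: combination pliers lying flat, 68x170x14 mm; to be left alone. Origin at its underside.
Not all that is in view belongs to the job. Leave any yellow look-alike of the rest alone.

How it is judged:
By the outcome, as a careful person would: the job done as asked, in the order asked, and still so for the second after the job is handed in, with the robot touching nothing.
It also fails if it takes over 64 s, if anything falls off the work surface, if the arm or the gripper's body presses on something with over 40 N, if the wrist force passes 120 N, or if a joint passes its speed limit or range.

## Working session

There is one attempt and no reset: what is moved stays moved. The work goes in short steps, Python scripts to look and compute and a tool call to move; the robot and the scene stay as the last step left them, time stands still between calls to the robot, and variables do not carry over. Pictures are saved under pics/ and viewed, at most 12 in all, crops included, and the job is handed in when it is done.

Besides the shell and the picture viewer there is one more tool, called after "Emit:" as name(argument=value, ...) on one line, values as JSON. play_rows: Moves the arm, as the interface text tells. Its arguments: {"type":"object","properties":{"motion":{"type":"array"},"squeeze":{"type":"number"}},"required":["motion"]}

```bash
mkdir -p pics; python3 - <<'E'
from workcell import observe, viewer, bot
import cv2,numpy as np
s=observe(); print({k:np.round(v,3) for k,v in s.items()}, bot.pinch_z)
for n in("scene","top"):
    p,d=viewer.grab_frame(n); np.savez(f"pics/{n}0.npz",p=p,d=d); cv2.imwrite(f"pics/{n}0.png",p[:,:,::-1])
    i=viewer.camera_info(n); print(n,{k:np.round(v,4).tolist() for k,v in i.items()})
E
```

```text
{'clock': np.float64(0.0), 'qpos': array([ 1.261,  0.522, -0.036,  1.6  ,  0.021,  1.021, -0.113]), 'qd': array([ 0.   , -0.001, -0.001,  0.001,  0.002,  0.001, -0.001]), 'joint_efforts': array([ 1.0000e-03, -9.2713e+01,  1.9800e+00, -3.6994e+01,  1.8000e-02,
        8.0000e-03, -0.0000e+00]), 'position': array([ 0.148, -0.607,  0.231]), 'tool_rot': array([-3.14,  0.  ,  0.24]), 'force': array([-0.439, -1.187,  0.175]), 'moment': array([-0.046,  0.006, -0.046]), 'finger_force': np.float64(0.0), 'grip_width': np.float64(0.086)} 0.0187
scene {'fx': 474.2847, 'fy': 474.2847, 'cx': 327.7915, 'cy': 205.5039, 'R': [[-0.9116, -0.4109, -0.0089], [-0.2937, 0.6666, -0.6851], [0.2874, -0.622, -0.7284]], 't': [0.4777, 0.138, 1.4387]}
top {'fx': 421.9526, 'fy': 421.9526, 'cx': 310.2158, 'cy': 201.7251, 'R': [[0.0297, -0.9996, 0.0032], [-0.9893, -0.0298, -0.1428], [0.1429, 0.001, -0.9897]], 't': [0.0679, 0.4851, 1.3832]}
```

View pics/top0.png

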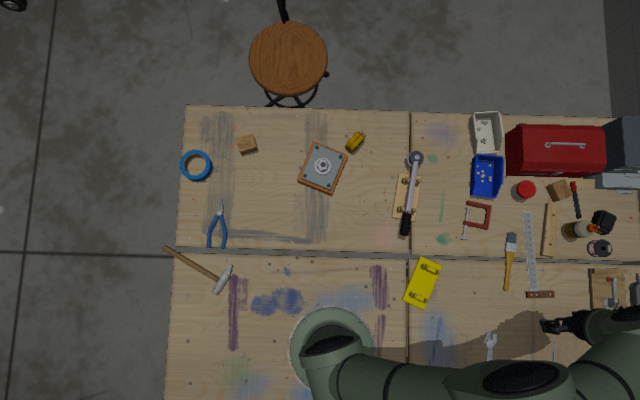

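View pics/scene0.png

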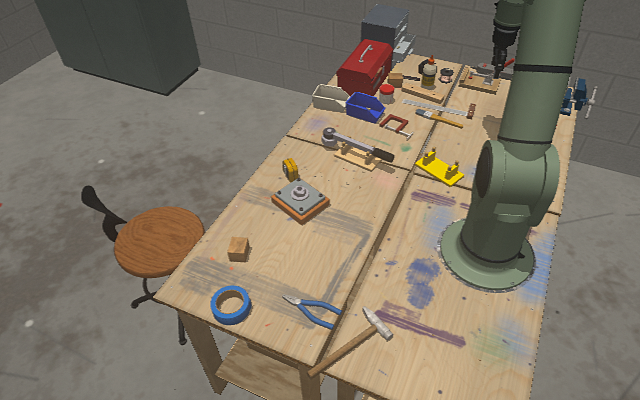

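The top view shows the wrench in its rest: head at about (416,158), grip end at (404,234). The bolt is on the foot at (323,166), the tape measure at (355,141) and the yellow decoy at (422,282). The scene view agrees. Next I'll measure with depth and an enlarged crop.

```bash
cat > h.py <<'E'
import numpy as np, cv2
from workcell import observe, viewer, bot
from scipy.spatial.transform import Rotation as Ro
def cloud(i,d):
    v,u=np.mgrid[:400,:640]
    c=np.stack([(u-i["cx"])/i["fx"]*d,(v-i["cy"])/i["fy"]*d,d],-1)
    return (c-i["t"])@i["R"]
def ray(i,u,v,z):
    "point on pixel ray at height z"
    r=np.array([(u-i["cx"])/i["fx"],(v-i["cy"])/i["fy"],1])@i["R"]; o=-np.array(i["t"])@i["R"]
    return o+r*(z-o[2])/r[2]
def tri(i1,p1,i2,p2):
    A=[];b=[]
    for i,p in((i1,p1),(i2,p2)):
        r=np.array([(p[0]-i["cx"])/i["fx"],(p[1]-i["cy"])/i["fy"],1])@i["R"]; r/=np.linalg.norm(r)
        o=-np.array(i["t"])@i["R"]; P=np.eye(3)-np.outer(r,r); A.append(P); b.append(P@o)
    return np.linalg.lstsq(np.vstack(A),np.hstack(b),rcond=None)[0]
E
python3 - <<'E'
from h import *
for n,pts in (("top",[(416,158),(412,185),(408,205),(404,230),(323,166),(311,178),(355,141),(395,212)]),("scene",[(329,138),(299,191)])):
    z=np.load(f"pics/{n}0.npz"); C=cloud(viewer.camera_info(n),z["d"])
    for u,v in pts: print(n,u,v,np.round(C[v,u],3))
z=np.load("pics/top0.npz"); C=cloud(viewer.camera_info("top"),z["d"])
# foot plate/wrench via height masks
X=C.reshape(-1,3); ok=z["d"].ravel()>0
m=ok&(X[:,2]>.062)&(X[:,2]<.14)&(abs(X[:,0]-.57)<.2)&(abs(X[:,1]+.25)<.08)
P=X[m]; print(len(P),P.min(0),P.max(0)); c=P[:,:2].mean(0); print(c,np.linalg.svd(P[:,:2]-c)[2][0])
m=ok&(X[:,2]>.037)&(X[:,2]<.09)&(abs(X[:,0]-.57)<.13)&(abs(X[:,1]-.0)<.1)
P=X[m]; print(len(P),P.mean(0),cv2.minAreaRect(P[:,:2].astype(np.float32)))
p=z["p"][110:250,280:440,::-1]; cv2.imwrite("pics/c1.png",cv2.resize(p,None,fx=4.2,fy=4.2,interpolation=3))
E
```

```text
top 416 158 [ 0.634 -0.264  0.075]
top 412 185 [ 0.543 -0.251  0.071]
top 408 205 [ 0.477 -0.238  0.07 ]
top 404 230 [ 0.394 -0.223  0.076]
top 323 166 [0.598 0.044 0.072]
top 311 178 [0.561 0.082 0.048]
top 355 141 [ 0.689 -0.062  0.064]
top 395 212 [ 0.459 -0.206  0.018]
scene 329 138 [ 0.628 -0.242  0.056]
scene 299 191 [0.598 0.059 0.07 ]
701 [ 0.37817889 -0.28869729  0.06201355] [ 0.66020358 -0.21235158  0.08293949]
[ 0.52104434 -0.24653363] [-0.98681316  0.16186347]
1300 [0.61232314 0.03154707 0.04812731] ((0.6389475464820862, 0.023078985512256622), (0.12928803265094757, 0.21860364079475403), 58.44976806640625)
```

View pics/c1.png

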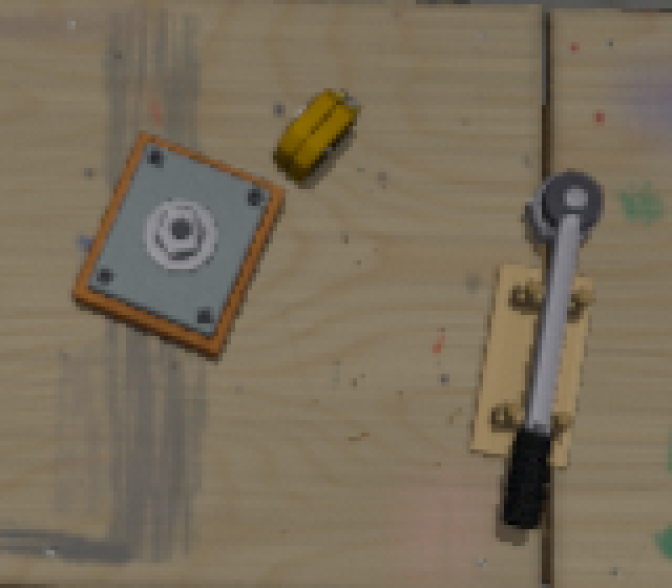

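Measurements so far:
- Wrench head at about (0.635,-0.265), yaw ≈ -0.163.
- Bolt at about (0.598,0.045).
- The heights fit the text.

I'll move to above and between the two for a close look.

Emit:
play_rows(motion=[[0,0,-5,0,0,0,1],[2,-1.4,-9,0,0,0,1],[6,-4.1,-11,0,0,0,1],[10,-6.8,-12,0,0,0,1],[14,-9.5,-12,0,0,0,1]])

```text
clock: 0.6
position: [0.2629, -0.4805, 0.3527]
tool_rot: [3.14, -0.001, 0.239]
force: [0.8, -0.4, 0.3]
grip_width: 0.0854
finger_force: 0.0
```

Emit:
play_rows(motion=[[4.1,-2.8,0,0,0,0,1],[8.2,-5.6,0,0,0,0,1],[12.3,-8.4,0,0,0,0,1],[16.4,-11.2,0,0,0,0,1],[20.5,-14,0,0,0,0,1]])

```text
clock: 1.1
position: [0.4286, -0.2952, 0.3513]
tool_rot: [3.142, 0.0, 0.24]
force: [0.9, -1.0, 0.1]
grip_width: 0.0851
finger_force: 0.0
```

Emit:
play_rows(motion=[[4,-2.7,0,0,0,0.08,1],[8,-5.4,0,0,0,0.16,1],[10,-6.8,0,0,0,0.24,1],[10,-6.8,0,0,0,0.24,1],[10,-6.8,0,0,0,0.24,1]])

```text
clock: 1.6
position: [0.5085, -0.2071, 0.3509]
tool_rot: [-3.142, 0.001, 0.001]
force: [0.0, -0.6, 0.0]
grip_width: 0.085
finger_force: 0.0
```

```bash
cat >> h.py <<'E'
def st():
    s=observe(); print("t",round(float(s["clock"]),2),"pos",np.round(s["position"],4),"rot",np.round(s["tool_rot"],3),"q",np.round(s["qpos"],2),"F",np.round(s["force"],1),"M",np.round(s["moment"],2),"w",np.round(s["grip_width"],4),"ff",np.round(s["finger_force"],1)); return s
def go(x,y,z,yaw):
    "shift (cm) and turn from the present pose to a tool-down target"
    s=observe(); R=Ro.from_euler("xyz",s["tool_rot"]); T=Ro.from_euler("xyz",[np.pi,0,yaw])
    print("go",np.round(R.inv().apply(np.array([x,y,z])-s["position"])*100,2),np.round((R.inv()*T).as_rotvec(),3))
def shot(n,f,crop=None,k=1):
    i=viewer.camera_info(n); p,d=viewer.grab_frame(n); np.savez(f"pics/{f}.npz",p=p,d=d,**i)
    q=p[:,:,::-1]
    if crop: a,b,c,e=crop; q=q[b:e,a:c]
    cv2.imwrite(f"pics/{f}.png",cv2.resize(q,None,fx=k,fy=k,interpolation=3)); return i,p,d
E
python3 - <<'E'
from h import *
st(); i,p,d=shot("wrist","w1")
print("cam",-np.array(i["t"])@i["R"],i["R"][2])
E
```

```text
t 1.6 pos [ 0.5085 -0.2071  0.3509] rot [-3.142e+00  1.000e-03  1.000e-03] q [ 0.47  0.3  -0.25  1.63  0.08  1.22 -1.37] F [ 0.  -0.6  0. ] M [-0.05 -0.03 -0.01] w 0.085 ff 0.0
cam [ 0.58144537 -0.2062271   0.4925797 ] [-2.85445375e-01  8.78914815e-05 -9.58394976e-01]
```

View pics/w1.png

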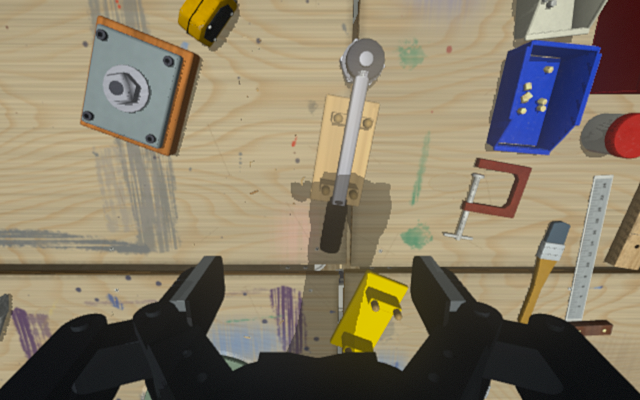

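The wrist view shows both: bolt at about (125,90), wrench head at about (363,59), shank down to (340,200), and rest saddle dowels at (338,118), (367,124), (325,188), (352,195). Next I'll enlarge and measure.

```bash
python3 - <<'E'
from h import *
z=np.load("pics/w1.npz"); p=z["p"][:,:,::-1]; C=cloud(z,z["d"])
a=cv2.resize(p[55:125,85:165],None,fx=7,fy=7,interpolation=3)
b=cv2.resize(p[30:205,305:400],None,fx=2.8,fy=2.8,interpolation=3)
H=max(len(a),len(b)); f=lambda m:cv2.copyMakeBorder(m,0,H-len(m),0,0,0)
out=np.hstack([f(a[:,:520]),f(b)]); print(a.shape,b.shape,out.shape); cv2.imwrite("pics/c2.png",out)
X=C.reshape(-1,3)
# wrench shank points
m=(X[:,2]>.064)&(X[:,2]<.08)&(X[:,0]>.43)&(X[:,0]<.6)&(abs(X[:,1]+.245)<.03); P=X[m];c=P.mean(0);print("shank",c,np.median(P[:,2]),np.linalg.svd(P[:,:2]-c[:2])[2][0])
for u,v in [(338,118),(367,124),(325,188),(352,195),(363,59),(125,90),(124,78),(106,90)]: print(u,v,np.round(C[v,u],3))
m=(X[:,2]>.069)&(X[:,2]<.095)&(abs(X[:,0]-.635)<.03)&(abs(X[:,1]+.264)<.035);P=X[m];print("head",cv2.minEnclosingCircle(P[:,:2].astype(np.float32)),np.median(P[:,2]))
m=(X[:,2]>.0575)&(X[:,2]<.09)&(abs(X[:,0]-.598)<.05)&(abs(X[:,1]-.045)<.05);P=X[m];print("bolt",len(P),P.mean(0),P[:,2].max(),cv2.minEnclosingCircle(P[:,:2].astype(np.float32)))
m=(X[:,2]>.0475)&(X[:,2]<.09)&(abs(X[:,0]-.598)<.05)&(abs(X[:,1]-.045)<.05);P=X[m];print("collar",len(P),np.median(P[:,2]),cv2.minEnclosingCircle(P[:,:2].astype(np.float32)))
E
```

```text
(490, 560, 3) (490, 266, 3) (490, 786, 3)
shank [ 0.5144743  -0.24471176  0.07062308] 0.07093652139510843 [-0.98732907  0.15868617]
338 118 [ 0.568 -0.233  0.066]
367 124 [ 0.561 -0.271  0.067]
325 188 [ 0.474 -0.217  0.064]
352 195 [ 0.465 -0.255  0.066]
363 59 [ 0.638 -0.261  0.074]
125 90 [0.602 0.036 0.069]
124 78 [0.616 0.035 0.069]
106 90 [0.602 0.059 0.07 ]
head ((0.6322827339172363, -0.26382070779800415), 0.02889998070895672) 0.07132422592612618
bolt 811 [0.60416305 0.04170794 0.06847391] 0.07417092066961219 ((0.6039931178092957, 0.04544529318809509), 0.020452197641134262)
collar 1711 0.05421992042942308 ((0.6045105457305908, 0.04590320587158203), 0.03039434738457203)
```

View pics/c2.png

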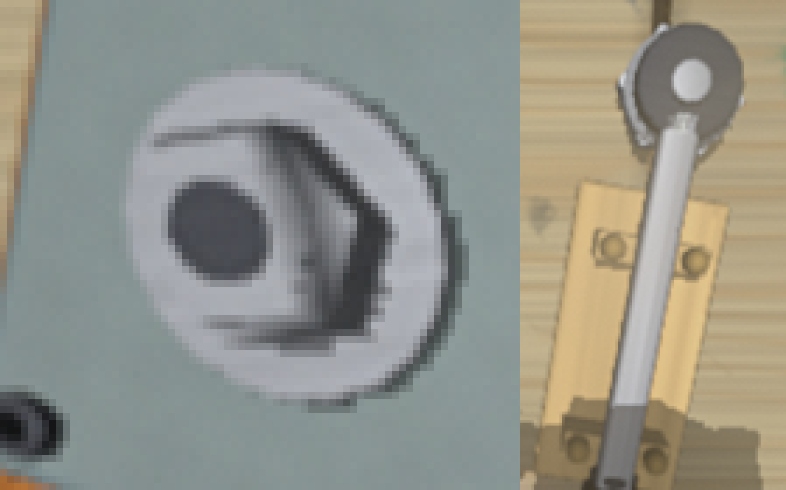

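The bolt is at about (0.604,0.0455) and the wrench data are consistent. I need its hex direction, so I'll take one look from right above it.

Emit:
play_rows(motion=[[0.5,-5,2,0,0,0,1],[1,-10,4,0,0,0,1],[1.5,-14.5,6,0,0,0,1],[2,-19,8,0,0,0,1],[2.7,-23,10,0,0,0,1]])

```text
clock: 2.15
position: [0.5352, 0.0208, 0.2521]
tool_rot: [3.141, -0.001, -0.002]
force: [1.4, -0.6, -0.2]
grip_width: 0.0854
finger_force: 0.0
```

Emit:
play_rows(motion=[[0,-2,4,0,0,0,1],[0,-2.2,5,0,0,0,1],[0,-2.2,5,0,0,0,1],[0,-2.2,5,0,0,0,1],[0,-2.2,5,0,0,0,1]])

```text
clock: 2.65
position: [0.5362, 0.0412, 0.2038]
tool_rot: [3.141, -0.002, -0.002]
force: [0.5, -0.4, 0.4]
grip_width: 0.0855
finger_force: 0.0
```

```bash
python3 - <<'E'
from h import *
st(); i,p,d=shot("wrist","w2")
c=-np.array(i["t"])@i["R"]; print("cam",c,i["fx"])
X=np.array(i["R"])@[.604,.0455,.065]+i["t"]; u,v=X[0]/X[2]*i["fx"]+i["cx"],X[1]/X[2]*i["fy"]+i["cy"]; print(u,v)
C=cloud(i,d).reshape(-1,3)
for lo,hi,n in((.0475,.09,"collar"),(.058,.09,"hex"),(.067,.09,"top")):
    m=(C[:,2]>lo)&(C[:,2]<hi)&(abs(C[:,0]-.604)<.05)&(abs(C[:,1]-.045)<.05);P=C[m];print(n,len(P),np.median(P[:,2]),cv2.minEnclosingCircle(P[:,:2].astype(np.float32)))
# rectified ortho view at z=0.063 : 8 px/mm
s=6;W=80
gx,gy=np.meshgrid(np.arange(W*s),np.arange(W*s)); # image up = +x, left=+y
w=np.stack([.604+(W/2-gy/s)/1e3,.0455+(W/2-gx/s)/1e3,np.full(gx.shape,.063)],-1)
q=w@np.array(i["R"]).T+i["t"]; U=(q[...,0]/q[...,2]*i["fx"]+i["cx"]).astype(np.float32);V=(q[...,1]/q[...,2]*i["fy"]+i["cy"]).astype(np.float32)
cv2.imwrite("pics/o2.png",cv2.remap(p[:,:,::-1].copy(),U,V,cv2.INTER_CUBIC))
E
```

```text
t 2.65 pos [0.5362 0.0412 0.2038] rot [ 3.141e+00 -2.000e-03 -2.000e-03] q [ 0.07  0.43 -0.35  1.85  0.19  0.89 -1.93] F [ 0.5 -0.4  0.4] M [-0.03  0.03 -0.01] w 0.0855 ff 0.0
cam [0.60864865 0.04189144 0.34558628] 317.6612409701955
313.0779112026897 114.12016007675308
collar 3553 0.05110827451723964 ((0.6045902967453003, 0.04619281738996506), 0.029830221086740494)
hex 1577 0.069960724790896 ((0.6045056581497192, 0.04616678133606911), 0.02046353369951248)
top 1275 0.07025172444965688 ((0.6046497821807861, 0.04649508744478226), 0.018475497141480446)
```

View pics/o2.png

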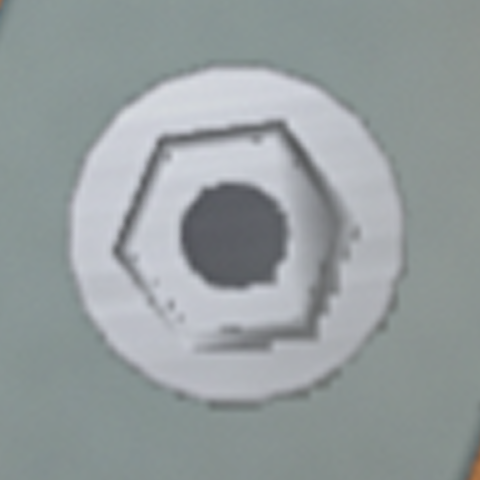

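From the rectified picture (up = +x, left = +y), the hex's top edge runs (165,137)–(282,122), so the bolt yaw is ≈ 0.128 modulo 60°. The bolt is at (0.6046,0.0463), with the collar top at 0.051. I'll start on the bolt at wrench yaw 1.175. Now above the wrench for a close look.

Emit:
play_rows(motion=[[-0.5,4.5,0,0,0,0,1],[-1,9.5,0,0,0,0.05,1],[-1.5,14.5,0,0,0,0.1,1],[-2,19.5,0,0,0,0.16,1],[-2.9,24,0,0,0,0.16,1]])

```text
clock: 3.2
position: [0.5061, -0.2004, 0.2035]
tool_rot: [3.141, -0.002, -0.164]
force: [1.1, -0.2, -0.1]
grip_width: 0.0857
finger_force: 0.0
```

Emit:
play_rows(motion=[[0.5,3,0,0,0,0,1],[0.7,4.5,0,0,0,0,1],[0.7,4.5,0,0,0,0,1],[0.7,4.5,0,0,0,0,1],[0.7,4.5,0,0,0,0,1]])

```text
clock: 3.7
position: [0.5065, -0.2414, 0.2026]
tool_rot: [-3.141, -0.0, -0.158]
force: [0.4, -0.1, 0.7]
grip_width: 0.0856
finger_force: 0.0
```

```bash
python3 - <<'E'
from h import *
st(); i,p,d=shot("wrist","w3")
X=cloud(i,d).reshape(-1,3)
m=(X[:,2]>.067)&(X[:,2]<.08)&(X[:,0]>.45)&(X[:,0]<.6)&(abs(X[:,1]+.245)<.03); P=X[m]
l=cv2.fitLine(P[:,:2].astype(np.float32),cv2.DIST_L2,0,.01,.01).ravel();print("shank",len(P),np.median(P[:,2]),l,np.arctan2(l[1],l[0]))
ax=l[:2]*np.sign(l[0]); nrm=np.array([-ax[1],ax[0]])
m=(X[:,2]>.067)&(X[:,2]<.095)&(abs(X[:,0]-.635)<.035)&(abs(X[:,1]+.264)<.035);P=X[m];print("head",len(P),cv2.minEnclosingCircle(P[:,:2].astype(np.float32)),np.median(P[:,2]),P[:,:2].mean(0))
off=(P[:,:2]-l[2:])@nrm; print("head off line",off.min(),off.max())
# rectified at z=.066, 130x? centred rest, 4px/mm
s=3;c=np.array([.545,-.248])
gx,gy=np.meshgrid(np.arange(100*s),np.arange(200*s))
w=np.stack([c[0]+(100-gy/s)/1e3,c[1]+(50-gx/s)/1e3,np.full(gx.shape,.068)],-1)
q=w@np.array(i["R"]).T+i["t"]; U=(q[...,0]/q[...,2]*i["fx"]+i["cx"]).astype(np.float32);V=(q[...,1]/q[...,2]*i["fy"]+i["cy"]).astype(np.float32)
cv2.imwrite("pics/o3.png",cv2.remap(p[:,:,::-1].copy(),U,V,cv2.INTER_CUBIC))
E
```

```text
t 3.7 pos [ 0.5065 -0.2414  0.2026] rot [-3.141 -0.    -0.158] q [ 0.52  0.46 -0.24  1.79  0.14  0.9  -1.51] F [ 0.4 -0.1  0.7] M [-0.04 -0.01 -0.01] w 0.0856 ff 0.0
shank 3646 0.07101515388063187 [ 0.9870255  -0.16056366  0.52995205 -0.24766578] -0.16126171
head 3470 ((0.6287626028060913, -0.2636656165122986), 0.031360212713479996) 0.07127444588445467 [ 0.63258029 -0.26399008]
head off line -0.02334222308451153 0.023502631123608196
```

View pics/o3.png

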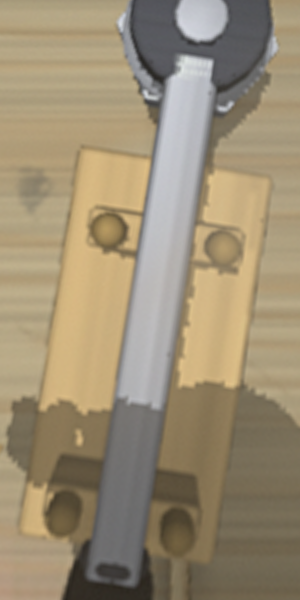

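The shank line is clean (yaw -0.161, through (0.530,-0.2477)). I'll check the head's position along the axis, then grasp.

```bash
cat > head.py <<'E'
from h import *
import sys
def head(f,ax,l0,zlo,zhi):
    z=np.load(f); X=cloud(z,z["d"]).reshape(-1,3)
    n=np.array([-ax[1],ax[0]]); s=(X[:,:2]-l0)@ax; o=(X[:,:2]-l0)@n
    for a,b in((zlo,zhi),):
        for k in (0,8,-8,14,-14):
            m=(X[:,2]>a)&(X[:,2]<b)&(abs(o-k/1e3)<.0015)&(s>.05)&(s<.16)
            print(k,m.sum(),"far edge",s[m].max(),"-> centre",s[m].max()-np.sqrt(.024**2-(k/1e3)**2),np.median(X[m,2]))
E
python3 - <<'E'
from head import *
ax=np.array([.987,-.1606]); l0=np.array([.52995,-.24767])
for f in("w3","w1"): head(f"pics/{f}.npz",ax,l0,.066,.09)
E
```

```text
0 390 far edge 0.126658667564069 -> centre 0.102658667564069 0.07167104750542652
8 367 far edge 0.1269441847879333 -> centre 0.10431676778996377 0.07092957886930866
-8 341 far edge 0.12690335901947758 -> centre 0.10427594202150806 0.0708931091944535
14 208 far edge 0.12674797408868196 -> centre 0.10725438539906404 0.07118464483402928
-14 203 far edge 0.12680971947114597 -> centre 0.10731613078152805 0.07107220301097708
0 175 far edge 0.13213260135001892 -> centre 0.10813260135001893 0.07163647637908145
8 177 far edge 0.13116522962319455 -> centre 0.10853781262522502 0.07100727993143316
-8 144 far edge 0.13140609785895313 -> centre 0.1087786808609836 0.07100426594883666
14 88 far edge 0.12793339493490702 -> centre 0.1084398062452891 0.07104515000581059
-14 81 far edge 0.12782807284250833 -> centre 0.1083344841528904 0.07109385139961984
```

The head is at (0.6369,-0.2651), so the grip point is (0.5086,-0.2442). I'll descend and grasp.

Emit:
play_rows(motion=[[0.25,0.25,4,0,0,0,1],[0.25,0.25,8,0,0,0,1],[0.25,0.25,12,0,0,0,1],[0.25,0.25,15,0,0,0,1],[0.25,0.25,15.9,0,0,0,1]], squeeze=40)

```text
clock: 4.25
position: [0.5071, -0.244, 0.0408]
tool_rot: [-3.14, 0.004, -0.159]
force: [0.7, -0.2, -0.0]
grip_width: 0.0854
finger_force: 0.0
```

Emit:
play_rows(motion=[[0,0,0,0,0,0,0.3],[0,0,0,0,0,0,-0.2],[0,0,0,0,0,0,-1],[0,0,0,0,0,0,-1],[0,0,0,0,0,0,-1]])

```text
clock: 4.75
position: [0.5087, -0.2459, 0.0445]
tool_rot: [3.141, -0.001, -0.16]
force: [-1.3, 2.1, 10.5]
grip_width: 0.0176
finger_force: 39.0
```

```bash
python3 -c "
from h import *
st()"
```

```text
t 4.75 pos [ 0.5087 -0.2459  0.0445] rot [ 3.141e+00 -1.000e-03 -1.600e-01] q [ 0.48  0.69 -0.19  1.88  0.22  0.58 -1.58] F [-1.3  2.1 10.5] M [0.36 0.58 0.13] w 0.0176 ff 39.0
```

Gripped (17.6 mm wide). I'll squeeze harder and lift straight up.

Emit:
play_rows(motion=[[0,0,0,0,0,0,-1],[0,0,0,0,0,0,-1],[0,0,-1.5,0,0,0,-1],[0,0,-4,0,0,0,-1],[0,0,-7,0,0,0,-1]], squeeze=90)

```text
clock: 5.25
position: [0.5073, -0.2453, 0.1142]
tool_rot: [-3.141, 0.002, -0.16]
force: [0.9, -0.2, -6.3]
grip_width: 0.0165
finger_force: 88.7
```

Emit:
play_rows(motion=[[0,0,-3,0,0,0,-1],[0,0,-6,0,0,0,-1],[0,0,-9,0,0,0,-1],[0,0,-9,0,0,0,-1],[0,0,-9,0,0,0,-1]])

```text
clock: 5.75
position: [0.5078, -0.2456, 0.2037]
tool_rot: [3.141, -0.0, -0.16]
force: [-0.2, 0.1, -6.6]
grip_width: 0.0167
finger_force: 88.9
```

```bash
python3 - <<'E'
from h import *
s=st(); i,p,d=shot("wrist","w4")
X=cloud(i,d).reshape(-1,3); T=s["position"]; R=Ro.from_euler("xyz",s["tool_rot"]).as_matrix()
Y=(X-T)@R  # tool frame
m=(abs(Y[:,1])<.007)&(Y[:,0]>.02)&(Y[:,0]<.1)&(Y[:,2]<.02)&(Y[:,2]>-.06)
P=Y[m]; print("shank top in tool: z=a+b x",np.polyfit(P[:,0],P[:,2],1)[::-1],"y",np.polyfit(P[:,0],P[:,1],1)[::-1])
m=(abs(Y[:,1])<.04)&(Y[:,0]>.09)&(Y[:,0]<.2)&(Y[:,2]<.01)&(Y[:,2]>-.06);P=Y[m]
print("head x",P[:,0].max(),"y",P[:,1].min(),P[:,1].max())
E
```

```text
t 5.75 pos [ 0.5078 -0.2456  0.2037] rot [ 3.141 -0.    -0.16 ] q [ 0.52  0.46 -0.25  1.78  0.14  0.91 -1.51] F [-0.2  0.1 -6.6] M [0.04 0.3  0.05] w 0.0167 ff 88.9
shank top in tool: z=a+b x [-0.02645957  0.00644399] y [ 1.32872969e-05 -5.31641020e-04]
head x 0.11363081497956048 y -0.02193279925199793 0.020036625200967804
```

View pics/w4.png

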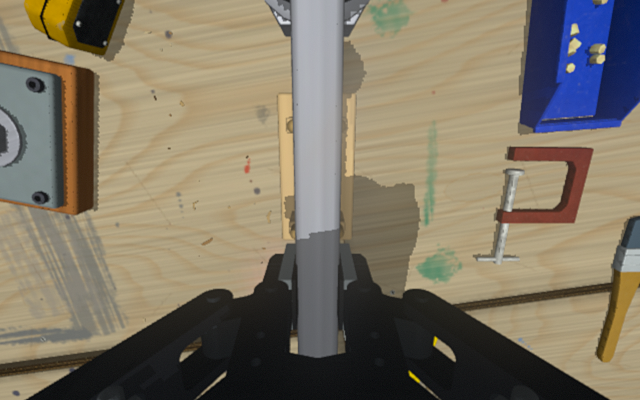

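Held true: the shank is aligned in the hand and the socket is 130 mm ahead on tool x. The picture shows the shank running up the centre at columns 292–342 and the head at the top edge. Now I'll swing it to above the bolt at yaw 1.175.

Emit:
play_rows(motion=[[0.1,-1,0,0,0,-0.1,-1],[0.3,-3,0,0,0,-0.24,-1],[0.5,-5,0,0,0,-0.38,-1],[0.7,-7,0,0,0,-0.53,-1],[0.9,-8.8,0,0,0,-0.67,-1]])

```text
clock: 6.3
position: [0.5304, -0.159, 0.2019]
tool_rot: [-3.14, 0.002, 0.516]
force: [-0.6, -0.1, -6.7]
grip_width: 0.0166
finger_force: 88.7
```

Emit:
play_rows(motion=[[1.4,-1.4,0,0,0,-0.14,-1],[2.8,-2.8,0,0,0,-0.28,-1],[4.2,-4.2,0,0,0,-0.42,-1],[5.5,-5.5,0,0,0,-0.56,-1],[6.3,-6.4,0,0,0,-0.665,-1]])

```text
clock: 6.8
position: [0.5544, -0.072, 0.2019]
tool_rot: [-3.139, -0.0, 1.182]
force: [-0.4, 0.4, -6.2]
grip_width: 0.0165
finger_force: 88.8
```

Emit:
play_rows(motion=[[0,0,2,0,0,0,-1],[0,0,4,0,0,0,-1],[0,0,6,0,0,0,-1],[0,0,7.5,0,0,0,-1],[0,0,7.5,0,0,0,-1]])

```text
clock: 7.3
position: [0.5533, -0.0735, 0.1258]
tool_rot: [-3.137, 0.001, 1.175]
force: [-0.9, 0.7, -6.5]
grip_width: 0.0163
finger_force: 88.7
```

```bash
cat >> h.py <<'E'
def chk(f,k=True):
    s=st(); i,p,d=shot("wrist",f)
    X=cloud(i,d).reshape(-1,3); T=s["position"]; R=Ro.from_euler("xyz",s["tool_rot"]).as_matrix(); Y=(X-T)@R
    m=(abs(Y[:,1])<.007)&(Y[:,0]>.02)&(Y[:,0]<.1)&(Y[:,2]<.02)&(Y[:,2]>-.06)
    P=Y[m]; print("shank z,y",np.polyfit(P[:,0],P[:,2],1)[::-1],np.polyfit(P[:,0],P[:,1],1)[::-1])
    print("socket at",np.round(T+R@[.13,0,.0245],4))
E
python3 - <<'E'
from h import *
chk("w5"); go(.5545,-.0736,.13,1.175)
i,p,d=shot("scene","s5",(250,110,450,260),4)
E
```

```text
t 7.3 pos [ 0.5533 -0.0735  0.1258] rot [-3.137e+00  1.000e-03  1.175e+00] q [ 0.42  0.61 -0.55  1.85  0.42  0.81 -0.74] F [-0.9  0.7 -6.5] M [-0.24  0.18  0.05] w 0.0163 ff 88.7
shank z,y [-0.02643505  0.00579739] [ 4.18151605e-05 -5.00616963e-04]
socket at [0.6034 0.0465 0.1012]
go [-0.    0.04 -0.27] [-0.002  0.    -0.   ]
```

View pics/s5.png

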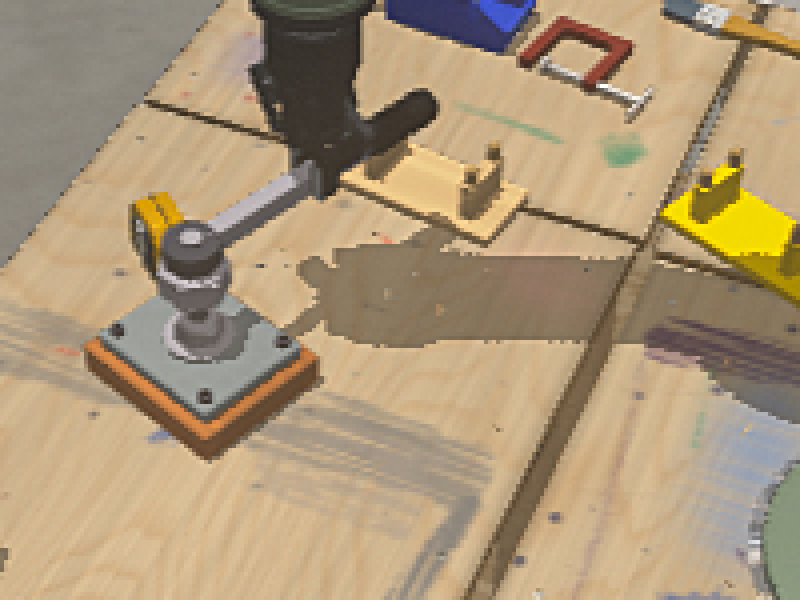

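The socket (about pixel (195,270) in the crop) stands right over the bolt. I'll descend gently with a 1 mm correction.

Emit:
play_rows(motion=[[0.05,0.1,1.2,0,0,0,-1],[0.05,0.1,2.4,0,0,0,-1],[0.05,0.1,3,0,0,0,-1],[0.05,0.1,3.5,0,0,0,-1],[0.05,0.1,4,0,0,0,-1]])

```text
clock: 7.9
position: [0.556, -0.0738, 0.0881]
tool_rot: [3.142, 0.0, 1.175]
force: [-4.3, -8.3, 6.2]
grip_width: 0.0164
finger_force: 90.6
```

```bash
python3 -c "
from h import *
st()"
```

```text
t 7.9 pos [ 0.556  -0.0738  0.0881] rot [3.142 0.    1.175] q [ 0.39  0.66 -0.51  1.86  0.46  0.74 -0.78] F [-4.3 -8.3  6.2] M [-0.94  0.7   0.16] w 0.0164 ff 90.6
```

It is touching at the top of the straight hex, with force along -tool x, so the socket is slightly too far forward. I'll ease back 2 mm and press on.

Emit:
play_rows(motion=[[-0.1,0,0,0,0,0,-1],[-0.2,0,0.2,0,0,0,-1],[-0.2,0,0.5,0,0,0,-1],[-0.2,0,0.7,0,0,0,-1],[-0.2,0,0.7,0,0,0,-1]])

```text
clock: 8.4
position: [0.5551, -0.0753, 0.081]
tool_rot: [-3.141, -0.0, 1.175]
force: [-0.4, -0.5, -5.6]
grip_width: 0.0166
finger_force: 88.8
```

```bash
python3 -c "
from h import *
st()"
```

```text
t 8.4 pos [ 0.5551 -0.0753  0.081 ] rot [-3.141 -0.     1.175] q [ 0.39  0.67 -0.51  1.87  0.47  0.72 -0.78] F [-0.4 -0.5 -5.6] M [-0.23  0.08  0.02] w 0.0166 ff 88.8
```

It's free now and inside the straight hex. Going down the rest.

Emit:
play_rows(motion=[[0,0,0.2,0,0,0,-1],[0,0,0.4,0,0,0,-1],[0,0,0.5,0,0,0,-1],[0,0,0.6,0,0,0,-1],[0,0,0.6,0,0,0,-1]])

```text
clock: 8.9
position: [0.5552, -0.0754, 0.0753]
tool_rot: [-3.142, -0.0, 1.175]
force: [-0.7, -1.1, -5.3]
grip_width: 0.0168
finger_force: 89.0
```

```bash
python3 -c "
from h import *
chk('w6')"
```

```text
t 8.9 pos [ 0.5552 -0.0754  0.0753] rot [-3.142 -0.     1.175] q [ 0.39  0.68 -0.5   1.87  0.48  0.71 -0.79] F [-0.7 -1.1 -5.3] M [-0.08  0.2   0.04] w 0.0168 ff 89.0
shank z,y [-0.02643353  0.00100802] [-9.07551255e-06  2.47385627e-04]
socket at [0.6054 0.0446 0.0508]
```

Seated: mouth at 0.0508, as it must be. I'll press on lightly and begin turning clockwise about the bolt axis.

Emit:
play_rows(motion=[[0,0,0.2,0,0,0,-1],[0.01,-0.52,0.2,0,0,0.04,-1],[0.04,-1.04,0.2,0,0,0.08,-1],[0.09,-1.56,0.2,0,0,0.12,-1],[0.15,-1.94,0.2,0,0,0.15,-1]])

```text
clock: 9.45
position: [0.5372, -0.0674, 0.0734]
tool_rot: [-3.142, 0.002, 1.023]
force: [-5.7, -7.3, 2.8]
grip_width: 0.0164
finger_force: 90.1
```

```bash
cat >> h.py <<'E'
def tq(c=(.6052,.0452)):
    s=st(); R=Ro.from_euler("xyz",s["tool_rot"]).as_matrix(); f=R.T@s["force"]
    c=np.array([*c,s["position"][2]]); r=s["position"]-c
    print("F tool",np.round(f,2),"yaw",round(float(s["tool_rot"][2]),3),"handle angle by pos",round(float(np.arctan2(-r[1],-r[0])),3),"r",round(float(np.hypot(*r[:2])),4),"Mz about bolt",round(float(s["moment"][2]+np.cross(r,s["force"])[2]),2), round(float(s["moment"][2]),2))
E
python3 -c "
from h import *
tq()"
```

```text
t 9.45 pos [ 0.5372 -0.0674  0.0734] rot [-3.142e+00  2.000e-03  1.023e+00] q [ 0.35  0.65 -0.46  1.92  0.45  0.67 -0.94] F [-5.7 -7.3  2.8] M [-0.94  0.97  0.47] w 0.0164 ff 90.1
F tool [-9.19 -1.05 -2.76] yaw 1.023 handle angle by pos 1.027 r 0.1316 Mz about bolt 0.33 0.47
```

Running down at about 0.33 N m. A radial push shows I'm about 2 mm too far forward, so I'll ease back while turning.

Emit:
play_rows(motion=[[-0.1,-0.39,0,0,0,0.03,-1],[-0.18,-0.79,0,0,0,0.06,-1],[-0.15,-1.19,0,0,0,0.09,-1],[-0.11,-1.58,0,0,0,0.12,-1],[-0.05,-1.97,0,0,0,0.15,-1]])

```text
clock: 9.95
position: [0.5208, -0.0563, 0.0734]
tool_rot: [3.141, -0.0, 0.873]
force: [-0.6, 1.0, -2.0]
grip_width: 0.0166
finger_force: 89.5
```

```bash
python3 -c "
from h import *
tq()"
```

```text
t 9.95 pos [ 0.5208 -0.0563  0.0734] rot [ 3.141 -0.     0.873] q [ 0.31  0.62 -0.42  1.97  0.42  0.63 -1.09] F [-0.6  1.  -2. ] M [ 0.71 -0.13  0.49] w 0.0166 ff 89.5
F tool [ 0.36 -1.14  1.98] yaw 0.873 handle angle by pos 0.877 r 0.132 Mz about bolt 0.34 0.49
```

Emit:
play_rows(motion=[[0,-0.26,0,0,0,0.02,-1],[0.01,-0.52,0,0,0,0.04,-1],[0.02,-0.79,0,0,0,0.06,-1],[0.04,-1.05,0,0,0,0.08,-1],[0.07,-1.31,0,0,0,0.1,-1]])

```text
clock: 10.45
position: [0.5111, -0.0476, 0.0734]
tool_rot: [3.142, -0.0, 0.773]
force: [-0.7, 2.2, -1.3]
grip_width: 0.0163
finger_force: 89.6
```

```bash
python3 -c "
from h import *
tq()"
```

```text
t 10.45 pos [ 0.5111 -0.0476  0.0734] rot [ 3.142 -0.     0.773] q [ 0.27  0.61 -0.39  2.    0.39  0.61 -1.19] F [-0.7  2.2 -1.3] M [ 0.88 -0.31  0.57] w 0.0163 ff 89.6
F tool [ 1.05 -2.1   1.32] yaw 0.773 handle angle by pos 0.778 r 0.1321 Mz about bolt 0.3 0.57
```

Emit:
play_rows(motion=[[0,-0.26,0,0,0,0.02,-1],[0.01,-0.52,0,0,0,0.04,-1],[0.02,-0.79,0,0,0,0.06,-1],[0.04,-1.05,0,0,0,0.08,-1],[0.07,-1.31,0,0,0,0.1,-1]])

```text
clock: 10.95
position: [0.5024, -0.0378, 0.0734]
tool_rot: [-3.142, 0.0, 0.673]
force: [-0.4, 1.8, -1.9]
grip_width: 0.0168
finger_force: 89.7
```

```bash
python3 -c "
from h import *
tq()"
```

```text
t 10.95 pos [ 0.5024 -0.0378  0.0734] rot [-3.142  0.     0.673] q [ 0.23  0.59 -0.37  2.02  0.37  0.59 -1.29] F [-0.4  1.8 -1.9] M [ 0.92 -0.28  0.54] w 0.0168 ff 89.7
F tool [ 0.82 -1.62  1.89] yaw 0.673 handle angle by pos 0.679 r 0.1321 Mz about bolt 0.33 0.54
```

Emit:
play_rows(motion=[[0,-0.26,0,0,0,0.02,-1],[0.01,-0.52,0,0,0,0.04,-1],[0.02,-0.79,0,0,0,0.06,-1],[0.04,-1.05,0,0,0,0.08,-1],[0.07,-1.31,0,0,0,0.1,-1]])

```text
clock: 11.45
position: [0.4946, -0.0272, 0.0733]
tool_rot: [-3.142, 0.0, 0.573]
force: [-2.1, 1.2, -0.6]
grip_width: 0.0163
finger_force: 89.8
```

```bash
python3 -c "
from h import *
tq()"
```

```text
t 11.45 pos [ 0.4946 -0.0272  0.0733] rot [-3.142  0.     0.573] q [ 0.19  0.58 -0.34  2.05  0.35  0.57 -1.39] F [-2.1  1.2 -0.6] M [0.68 0.08 0.63] w 0.0163 ff 89.8
F tool [-1.05 -2.16  0.56] yaw 0.573 handle angle by pos 0.579 r 0.1322 Mz about bolt 0.35 0.63
```

Emit:
play_rows(motion=[[0,-0.26,0,0,0,0.02,-1],[0.01,-0.52,0,0,0,0.04,-1],[0.02,-0.79,0,0,0,0.06,-1],[0.04,-1.05,0,0,0,0.08,-1],[0.07,-1.31,0,0,0,0.1,-1]])

```text
clock: 11.95
position: [0.4881, -0.016, 0.0733]
tool_rot: [3.141, 0.001, 0.473]
force: [-3.4, -2.9, 0.3]
grip_width: 0.0164
finger_force: 90.0
```

```bash
python3 -c "
from h import *
tq()"
```

```text
t 11.95 pos [ 0.4881 -0.016   0.0733] rot [3.141e+00 1.000e-03 4.730e-01] q [ 0.15  0.57 -0.31  2.06  0.32  0.55 -1.49] F [-3.4 -2.9  0.3] M [-0.21  0.21  0.68] w 0.0164 ff 90.0
F tool [-4.41  1.05 -0.28] yaw 0.473 handle angle by pos 0.481 r 0.1322 Mz about bolt 0.81 0.68
```

The torque is up to 0.81, so the bolt is tight at about yaw 0.47–0.5. Smaller steps now.

Emit:
play_rows(motion=[[-0.03,-0.13,0,0,0,0.01,-1],[-0.06,-0.26,0,0,0,0.02,-1],[-0.06,-0.39,0,0,0,0.03,-1],[-0.05,-0.52,0,0,0,0.04,-1],[-0.05,-0.65,0,0,0,0.05,-1]])

```text
clock: 12.45
position: [0.4851, -0.0101, 0.0734]
tool_rot: [-3.141, -0.0, 0.424]
force: [-0.3, 0.6, -1.7]
grip_width: 0.0165
finger_force: 89.8
```

```bash
python3 -c "
from h import *
tq()"
```

```text
t 12.45 pos [ 0.4851 -0.0101  0.0734] rot [-3.141 -0.     0.424] q [ 0.13  0.57 -0.3   2.07  0.31  0.54 -1.54] F [-0.3  0.6 -1.7] M [ 0.41 -0.42  0.64] w 0.0165 ff 89.8
F tool [ 0.01 -0.63  1.74] yaw 0.424 handle angle by pos 0.431 r 0.1323 Mz about bolt 0.55 0.64
```

It's falling again (0.55), so the wrench is past its trip point, with the stop expected near yaw 0.285. I'll approach it in small steps.

Emit:
play_rows(motion=[[0,-0.26,0,0,0,0.02,-1],[0.01,-0.52,0,0,0,0.04,-1],[0.02,-0.79,0,0,0,0.06,-1],[0.04,-1.05,0,0,0,0.08,-1],[0.06,-1.26,0,0,0,0.096,-1]])

```text
clock: 12.95
position: [0.4801, 0.0019, 0.0733]
tool_rot: [-3.141, 0.0, 0.328]
force: [-0.6, 4.0, -0.6]
grip_width: 0.0167
finger_force: 89.7
```

```bash
python3 -c "
from h import *
tq()"
```

```text
t 12.95 pos [0.4801 0.0019 0.0733] rot [-3.141  0.     0.328] q [ 0.08  0.56 -0.27  2.09  0.28  0.53 -1.64] F [-0.6  4.  -0.6] M [ 1.21 -0.13  0.42] w 0.0167 ff 89.7
F tool [ 0.73 -3.99  0.59] yaw 0.328 handle angle by pos 0.333 r 0.1323 Mz about bolt -0.11 0.42
```

Emit:
play_rows(motion=[[0,-0.09,0,0,0,0.007,-1],[0,-0.18,0,0,0,0.014,-1],[0,-0.27,0,0,0,0.021,-1],[0,-0.37,0,0,0,0.028,-1],[0.01,-0.46,0,0,0,0.035,-1]])

```text
clock: 13.45
position: [0.4789, 0.0056, 0.0734]
tool_rot: [3.141, 0.0, 0.293]
force: [0.2, -0.1, -0.7]
grip_width: 0.0167
finger_force: 90.0
```

```bash
python3 -c "
from h import *
tq()"
```

```text
t 13.45 pos [0.4789 0.0056 0.0734] rot [3.141 0.    0.293] q [ 0.06  0.56 -0.26  2.09  0.27  0.53 -1.68] F [ 0.2 -0.1 -0.7] M [ 0.21 -0.44  0.94] w 0.0167 ff 90.0
F tool [0.13 0.14 0.72] yaw 0.293 handle angle by pos 0.304 r 0.1323 Mz about bolt 0.96 0.94
```

The torque has risen again to 0.96 N m against the stop, so it's fully tripped and well below 1.9. I'll back off slightly to unload and lift straight off.

Emit:
play_rows(motion=[[0,0.1,0,0,0,-0.008,-1],[0,0.2,-0.2,0,0,-0.015,-1],[0,0.2,-0.5,0,0,-0.015,-1],[0,0.2,-1.0,0,0,-0.015,-1],[0,0.2,-1.5,0,0,-0.015,-1]])

```text
clock: 13.95
position: [0.4823, 0.0049, 0.0888]
tool_rot: [-3.141, -0.005, 0.309]
force: [24.7, 9.1, -23.3]
grip_width: 0.0165
finger_force: 88.2
```

```bash
python3 -c "
from h import *
tq()"
```

```text
t 13.95 pos [0.4823 0.0049 0.0888] rot [-3.141 -0.005  0.309] q [ 0.08  0.53 -0.28  2.08  0.26  0.56 -1.65] F [ 24.7   9.1 -23.3] M [ 1.77 -4.24  0.54] w 0.0165 ff 88.2
F tool [26.21 -1.14 23.47] yaw 0.309 handle angle by pos 0.317 r 0.1294 Mz about bolt 0.42 0.54
```

The socket binds on the way up. I'll check how the shank lies in the hand.

```bash
python3 - <<'E'
from h import *
chk("w7"); i,p,d=shot("scene","s7",(250,110,450,260),4)
E
```

```text
t 13.95 pos [0.4823 0.0049 0.0888] rot [-3.141 -0.005  0.309] q [ 0.08  0.53 -0.28  2.08  0.26  0.56 -1.65] F [ 24.7   9.1 -23.3] M [ 1.77 -4.24  0.54] w 0.0165 ff 88.2
shank z,y [-0.02609192  0.09028051] [ 3.31448438e-05 -1.18583892e-03]
socket at [0.6062 0.0445 0.065 ]
```

View pics/s7.png

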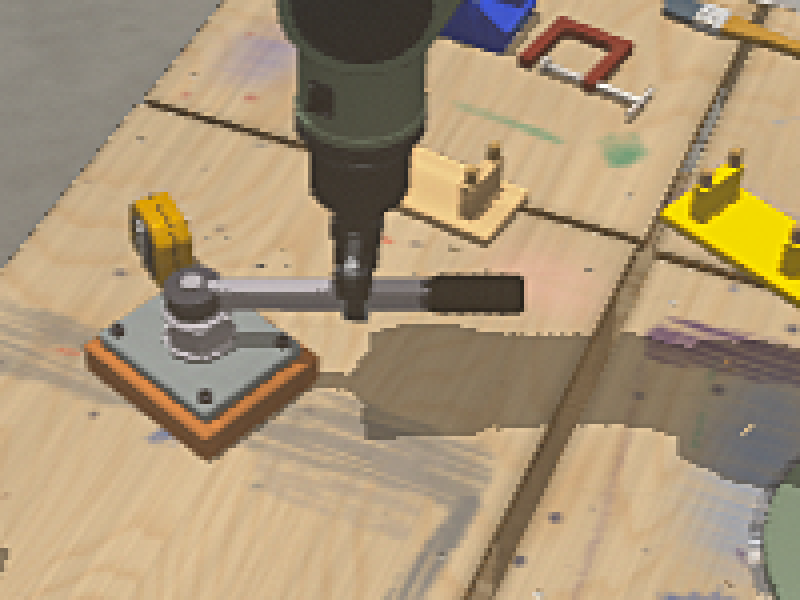

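The head sticks: the shank is pitched 0.09 rad nose-down, and about 0.4 N m was still clamping the flats. I'll go back down to level it, then turn back into the play of the fit to free it.

Emit:
play_rows(motion=[[0,0,0.5,0,0,0,-1],[0,0,1,0,0,0,-1],[0,0,1.4,0,0,0,-1],[0,0.2,1.5,0,0,-0.015,-1],[0,0.4,1.5,0,0,-0.03,-1]])

```text
clock: 14.55
position: [0.4797, -0.0002, 0.0729]
tool_rot: [-3.141, 0.002, 0.339]
force: [-4.9, 2.1, 0.5]
grip_width: 0.0165
finger_force: 91.7
```

```bash
python3 - <<'E'
from h import *
tq(); chk("w8")
E
```

```text
t 14.55 pos [ 4.797e-01 -2.000e-04  7.290e-02] rot [-3.141e+00  2.000e-03  3.390e-01] q [ 0.09  0.56 -0.27  2.09  0.29  0.53 -1.63] F [-4.9  2.1  0.5] M [0.64 0.38 0.33] w 0.0165 ff 91.7
F tool [-3.95 -3.62 -0.46] yaw 0.339 handle angle by pos 0.347 r 0.1335 Mz about bolt -0.16 0.33
t 14.55 pos [ 4.797e-01 -2.000e-04  7.290e-02] rot [-3.141e+00  2.000e-03  3.390e-01] q [ 0.09  0.56 -0.27  2.09  0.29  0.53 -1.63] F [-4.9  2.1  0.5] M [0.64 0.38 0.33] w 0.0165 ff 91.7
shank z,y [-0.02609019 -0.01723047] [-4.52825951e-05 -1.19141783e-04]
socket at [0.6022 0.0431 0.0481]
```

Emit:
play_rows(motion=[[-0.08,0.2,0,0,0,-0.015,-1],[-0.08,0.4,0,0,0,-0.03,-1],[-0.08,0.4,-0.3,0,0,-0.03,-1],[-0.08,0.4,-0.6,0,0.01,-0.03,-1],[-0.08,0.4,-0.8,0,0.02,-0.03,-1]], squeeze=120)

```text
clock: 15.1
position: [0.481, -0.004, 0.0814]
tool_rot: [3.141, -0.02, 0.368]
force: [0.9, 3.6, -8.4]
grip_width: 0.0161
finger_force: 118.8
```

```bash
python3 - <<'E'
from h import *
tq(); chk("w9")
E
```

```text
t 15.1 pos [ 0.481  -0.004   0.0814] rot [ 3.141 -0.02   0.368] q [ 0.11  0.54 -0.29  2.1   0.29  0.52 -1.59] F [ 0.9  3.6 -8.4] M [0.37 0.32 0.33] w 0.0161 ff 118.8
F tool [ 1.99 -3.03  8.41] yaw 0.368 handle angle by pos 0.377 r 0.1336 Mz about bolt -0.07 0.33
t 15.1 pos [ 0.481  -0.004   0.0814] rot [ 3.141 -0.02   0.368] q [ 0.11  0.54 -0.29  2.1   0.29  0.52 -1.59] F [ 0.9  3.6 -8.4] M [0.37 0.32 0.33] w 0.0161 ff 118.8
shank z,y [-0.02593745  0.0030045 ] [-8.68980305e-06 -3.78787944e-04]
socket at [0.6027 0.043  0.0596]
```

It lifts freely now. Continuing up.

Emit:
play_rows(motion=[[0,0,-0.5,0,0,0,-1],[0,0,-1,0,0,0,-1],[0,0,-1.8,0,0,0,-1],[0,0,-2.8,0,0,0,-1],[0,0,-4,0,0,0,-1]])

```text
clock: 15.65
position: [0.4804, -0.0044, 0.1223]
tool_rot: [3.141, -0.02, 0.369]
force: [0.2, 0.6, -6.3]
grip_width: 0.016
finger_force: 119.1
```

```bash
python3 - <<'E'
from h import *
chk("w10")
E
```

```text
t 15.65 pos [ 0.4804 -0.0044  0.1223] rot [ 3.141 -0.02   0.369] q [ 0.14  0.47 -0.33  2.07  0.24  0.62 -1.55] F [ 0.2  0.6 -6.3] M [-0.11  0.21 -0.01] w 0.016 ff 119.1
shank z,y [-0.02592561 -0.00202745] [-4.00943061e-05  1.46715501e-04]
socket at [0.6021 0.0426 0.1004]
```

The wrench is off the bolt and held level. Swinging back to above the rest.

Emit:
play_rows(motion=[[0,0,-4,0,0,0,-1],[-0.6,2.3,-7,0,0,0.1,-1],[-1.8,7,-8,0,0,0.2,-1],[-3,11.5,-8,0,-0.01,0.3,-1],[-4.2,16,-8,0,-0.02,0.4,-1]])

```text
clock: 16.2
position: [0.4976, -0.1711, 0.2017]
tool_rot: [-3.138, -0.0, -0.035]
force: [0.8, 0.5, -7.0]
grip_width: 0.016
finger_force: 119.4
```

Emit:
play_rows(motion=[[0,0,0,0,0,0,-1],[0,0,0,0,0,0,-1],[0,0,0,0,0,0,-1],[0,0,0,0,0,0,-1],[0,0,0,0,0,0,-1]])

```text
clock: 16.7
position: [0.4976, -0.1684, 0.2007]
tool_rot: [-3.138, 0.001, -0.03]
force: [0.5, 0.4, -6.4]
grip_width: 0.0161
finger_force: 119.5
```

```bash
python3 - <<'E'
from h import *
st(); go(.508,-.2455,.2037,-.160)
E
```

```text
t 16.7 pos [ 0.4976 -0.1684  0.2007] rot [-3.138e+00  1.000e-03 -3.000e-02] q [ 0.39  0.41 -0.22  1.88  0.11  0.86 -1.49] F [ 0.5  0.4 -6.4] M [ 0.02  0.24 -0.03] w 0.0161 ff 119.5
go [ 1.27  7.67 -0.33] [-0.004  0.001  0.13 ]
```

Emit:
play_rows(motion=[[0.3,2.5,-0.1,0,0,0.05,-1],[0.8,5,-0.2,0,0,0.1,-1],[1.27,7.67,-0.33,-0.004,0.001,0.13,-1],[1.27,7.67,-0.33,-0.004,0.001,0.13,-1],[1.27,7.67,-0.33,-0.004,0.001,0.13,-1]])

```text
clock: 17.2
position: [0.5077, -0.2465, 0.2034]
tool_rot: [3.141, 0.0, -0.162]
force: [0.3, 0.8, -6.4]
grip_width: 0.0161
finger_force: 119.6
```

```bash
python3 - <<'E'
from h import *
chk("w11"); go(.508,-.2455,.2037,-.160)
a=np.load("pics/w4.npz")["p"]; b=np.load("pics/w11.npz")["p"]
g=lambda p:cv2.cvtColor(p,cv2.COLOR_RGB2GRAY)
t=g(a)[2:36,262:375]
r=cv2.matchTemplate(g(b)[0:90,240:400],t,cv2.TM_CCOEFF_NORMED); _,m,_,l=cv2.minMaxLoc(r); print("match",m,l,"vs (22,2)")
cv2.imwrite("pics/cmp.png",np.hstack([a[:250,200:440],b[:250,200:440]])[:,:,::-1])
E
```

```text
t 17.2 pos [ 0.5077 -0.2465  0.2034] rot [ 3.141  0.    -0.162] q [ 0.47  0.46 -0.17  1.79  0.1   0.9  -1.47] F [ 0.3  0.8 -6.4] M [ 0.16  0.24 -0.03] w 0.0161 ff 119.6
shank z,y [-0.02593365 -0.00183231] [-9.91649831e-06 -3.12369533e-04]
socket at [ 0.636  -0.2674  0.1788]
go [ 0.02 -0.03 -0.03] [ 0.     0.001 -0.001]
match 0.6507803201675415 (21, 16) vs (22,2)
```

View pics/cmp.png

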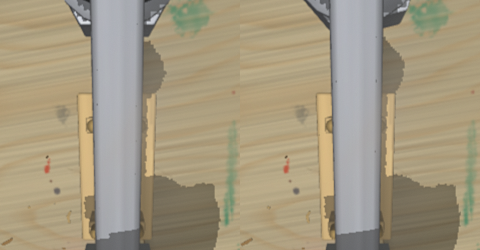

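Slip along the hand is at most 2–3 mm, and the rest is seen unchanged under the shank. Lowering into the saddles.

Emit:
play_rows(motion=[[0,-0.1,3.5,0,0,0,-1],[0,-0.1,7,0,0,0,-1],[0,-0.1,10,0,0,0,-1],[0,-0.1,12,0,0,0,-1],[0,-0.1,13,0,0,0,-1]])

```text
clock: 17.75
position: [0.5074, -0.2441, 0.0719]
tool_rot: [-3.141, 0.002, -0.16]
force: [0.2, 0.4, -5.9]
grip_width: 0.0163
finger_force: 119.6
```

Emit:
play_rows(motion=[[0,0,0.8,0,0,0,-1],[0,0,1.6,0,0,0,-1],[0,0,2.2,0,0,0,-1],[0,0,2.7,0,0,0,-1],[0,0,2.7,0,0,0,-1]])

```text
clock: 18.25
position: [0.5078, -0.2453, 0.0462]
tool_rot: [3.141, 0.0, -0.161]
force: [-0.1, -0.2, -6.6]
grip_width: 0.0163
finger_force: 119.6
```

```bash
python3 - <<'E'
from h import *
chk("w12")
E
```

```text
t 18.25 pos [ 0.5078 -0.2453  0.0462] rot [ 3.141  0.    -0.161] q [ 0.44  0.69 -0.13  1.89  0.16  0.58 -1.53] F [-0.1 -0.2 -6.6] M [0.09 0.26 0.04] w 0.0163 ff 119.6
shank z,y [-0.02591758 -0.00176843] [ 4.29085092e-06 -6.09087783e-04]
socket at [ 0.6361 -0.2662  0.0217]
```

Not on the seat yet. A little lower.

Emit:
play_rows(motion=[[0,0,0.1,0,0,0,-1],[0,0,0.2,0,0,0,-1],[0,0,0.25,0,0,0,-1],[0,0,0.25,0,0,0,-1],[0,0,0.25,0,0,0,-1]])

```text
clock: 18.8
position: [0.5082, -0.2455, 0.0451]
tool_rot: [3.141, -0.001, -0.161]
force: [-4.1, 2.2, 12.9]
grip_width: 0.0159
finger_force: 122.8
```

```bash
python3 - <<'E'
from h import *
chk("w13")
E
```

```text
t 18.8 pos [ 0.5082 -0.2455  0.0451] rot [ 3.141e+00 -1.000e-03 -1.610e-01] q [ 0.44  0.69 -0.13  1.89  0.16  0.58 -1.53] F [-4.1  2.2 12.9] M [0.56 1.33 0.  ] w 0.0159 ff 122.8
shank z,y [-0.02600568  0.00118387] [ 1.15989108e-06 -4.88062813e-04]
socket at [ 0.6366 -0.2664  0.0207]
```

It's seated on the saddles (force supported, slope flat). I'll ease the grip, open, and retreat upward.

Emit:
play_rows(motion=[[0,0,-0.15,0,0,0,-1],[0,0,-0.15,0,0,0,-0.7],[0,0,-0.15,0,0,0,0],[0,0,-0.15,0,0,0,1],[0,0,-0.15,0,0,0,1]], squeeze=20)

```text
clock: 19.35
position: [0.5082, -0.2455, 0.0457]
tool_rot: [3.141, -0.0, -0.161]
force: [0.0, -0.1, -0.2]
grip_width: 0.0592
finger_force: 0.0
```

Emit:
play_rows(motion=[[0,0,0,0,0,0,1],[0,0,-1,0,0,0,1],[0,0,-3,0,0,0,1],[0,0,-6,0,0,0,1],[0,0,-9,0,0,0,1]])

```text
clock: 19.85
position: [0.5078, -0.2452, 0.1371]
tool_rot: [3.141, 0.0, -0.161]
force: [0.7, 0.4, -0.2]
grip_width: 0.0856
finger_force: 0.0
```

Emit:
play_rows(motion=[[-0.5,0,-4,0,0,0,1],[-1,0,-8,0,0,0,1],[-2,0,-12,0,0,0,1],[-3,0,-16,0,0,0,1],[-3,0,-16,0,0,0,1]])

```text
clock: 20.35
position: [0.479, -0.2411, 0.3014]
tool_rot: [3.139, -0.007, -0.162]
force: [1.2, -0.3, -0.3]
grip_width: 0.086
finger_force: 0.0
```

```bash
python3 - <<'E'
from h import *
st(); i,p,d=shot("wrist","w14")
X=cloud(i,d).reshape(-1,3)
m=(X[:,2]>.064)&(X[:,2]<.08)&(X[:,0]>.46)&(X[:,0]<.6)&(abs(X[:,1]+.245)<.03); P=X[m]
l=cv2.fitLine(P[:,:2].astype(np.float32),cv2.DIST_L2,0,.01,.01).ravel();print("shank",len(P),np.polyfit(P[:,0],P[:,2],1),l,np.arctan2(l[1],l[0]))
from head import head
head("pics/w14.npz",np.array([.987,-.1606]),np.array([.52995,-.24767]),.066,.09)
E
```

```text
t 20.35 pos [ 0.479  -0.2411  0.3014] rot [ 3.139 -0.007 -0.162] q [ 0.5   0.31 -0.18  1.75  0.06  1.08 -1.44] F [ 1.2 -0.3 -0.3] M [ 0.01 -0.03  0.01] w 0.086 ff 0.0
shank 2215 [0.00380696 0.06845307] [ 0.9882372  -0.15292878  0.5323957  -0.2484517 ] -0.15353125
0 247 far edge 0.1296332218832389 -> centre 0.1056332218832389 0.07159687818535407
8 213 far edge 0.12959272714839543 -> centre 0.1069653101504259 0.07117034767030957
-8 206 far edge 0.12966107553470144 -> centre 0.10703365853673191 0.07084545639062702
14 114 far edge 0.1276840244500688 -> centre 0.10819043576045087 0.07125783300316377
-14 108 far edge 0.1279134596711648 -> centre 0.10841987098154687 0.07085035471497075
```

View pics/w14.png

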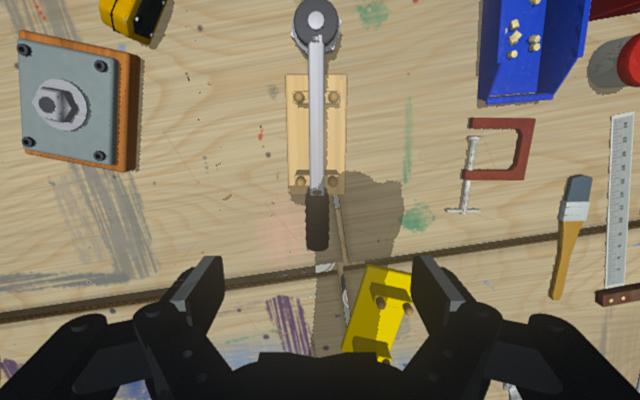

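The picture shows the wrench lying level between the horns of its wooden rest (head at (316,20), grip end at (317,248)), within about 2 mm of where it first lay. Nothing else seen has moved. Handing in.

```bash
python3 -c "
from h import *
print(bot.job_done())"
```

```text
the job is handed in; nothing more can be done
None
```

The bolt is tightened until the wrench tripped to its stop, at about 0.96 N m measured there (over-tightening starts at 1.9); on the way off the socket bound once and was eased free, the wrench now lies back in its rest within about 2 mm of where it was, and the job is handed in at about 20 s.

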